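# Proof-load the newly set strap stud of a wooden bag handle

### The job

The brass strap stud on one of the two wooden bag handles has just been riveted in anew and must be proof-loaded. Slide that handle flat along the counter, stud end first, into the bay of the pull tester until it is home against the end stop with its stud in front of the hook; then take the tester's stirrup grip and pull it straight out of the gauge until the pointer stands between the two bold lines, never past the second one. The program finishes while still holding the grip there, so that a colleague can inspect the stud under load; leave the handle without a stud and the other things on the counter where they are.

Things in the scene. Friction and masses are not known exactly. Their poses are not given: they have to be found in the camera images.
- tester: Pull tester with a grey painted frame, fixed. Origin: the seat, the point on the counter (z = 0) under the stud once its handle is home; +x runs into the bay (away from the robot), the pull is along -y (to the robot's right at yaw 0). The spring gauge stands on the -y side of the bay.
- bay_mouth (a point): Middle of the bay's open end, on the counter, at x = -38 mm of the tester (same axes). Bay: floor is the counter, cheeks at y = -30/+30 mm from x = -38 to +30 mm, end stop face at x = +30 mm; lips over both edges, underside 15 mm up, reach in to y = -22/+22 mm, tops 19 mm. Lead-in wings, 18 mm high, flare out to x = -61, y = -49/+49 mm.
- gauge: Aluminium gauge housing, y = -43 to -117 mm, 36 mm wide, top 52 mm up; at rest its origin and axes are the tester's. It floats on a rail, held back by under 1 N: when pulled it first travels about 6 mm to -y (limit 18 mm) until its hook bears on the stud and the wood on the -y cheek; only then does the pointer move.
- hook_toe (a point): Middle of the hook's toe face, at rest at y = +8 mm, z = 18 mm of the tester, 16 mm wide in x. The flat steel hook is part of the gauge; its arm crosses the bay from the gauge (31 to 37 mm up), the toe hangs down (14.5 to 21.5 mm) behind the seat, facing -y.
- mark (a point): Point on the white scale on top of the gauge (53 mm up), midway between the two bold lines, which are 14 mm apart. The dark pointer must stand between them; its rest is 35 mm to +y of this point and it moves to -y with the grip. Small ticks every 5 mm.
- pull_handle (a joint): How far the stirrup grip is drawn out of the gauge housing = the pointer's reading, in m: 0 at rest, 0.028 and 0.042 at the two bold lines, 0.052 at the end of travel. A spring draws it back: 2 N to start it, 13 N at 0.035, 15.5 N at 0.042.
- handle_grip (a point): Middle of the stirrup's grip bar, at rest at x = 0, y = -184, z = 36 mm of the tester (same axes). Black round bar, 13 mm thick, 69 mm long between two side rods, parallel to the tester's x; the stirrup is open for 46 mm on its gauge side. Grip it from above with fingers closing along the tester's y.
- stud_handle: The wooden bag handle with the brass stud, loose, 130 to 210 g: flat light-wood plate 150 (x) x 56 (y) x 12 mm, rounded corners, oblong hand slot 60 x 20 mm (x = -48 to +12 mm). Origin: centre of its underside; stud at x = +45 mm. At the start its stud end points away from the robot, within 25 degrees.
- stud (a point): Foot of the brass strap stud, on the plate's upper face (12 mm up), at x = +45 mm, y = 0 of the stud handle: neck 8 mm thick, mushroom head 13 mm wide, top 28 mm above the counter. With the plate home this point is at x = 0 and within 2 mm of y = 0 of the tester.
- plain_handle: The other wooden bag handle, same size and origin, loose, without a stud; to be left alone. Which of the two lies left and which right changes.
- rivet_tin: Round blue tin, 72 mm wide, 33 mm high, loose bystander; origin in the middle of its underside.
- chalk: Piece of tailor's chalk, 34 x 52 x 8 mm, loose bystander; origin in the middle of its underside.
- measure: Yellow tape measure, 74 x 33 x 62 mm, loose bystander; origin in the middle of its underside.
There are look-alikes about, which are no part of the job. Of the things that look like the stud_handle, the larger one is meant.

How it is judged:
By the outcome, as a careful person would: the job done as asked, in the order asked, and still so for the second after the job is handed in, while the arm keeps its last pose, push and grip.
It also fails if it takes over 56 s, if anything falls off the work surface, if the arm or the gripper's body presses on something with over 40 N, if the wrist force passes 120 N, or if a joint passes its speed limit or range.

### The arm

A 6-joint arm with a two-finger parallel gripper is mounted at the origin on a cart in front of the work surface, level with it; the furniture and walls round the work are solid. World frame = base frame: x ahead of the robot, y to its left, z up, the work surface at z = 0. Lengths are in m, angles in rad, forces in N, time in s.
With the tool pointing down it reaches from about 0.2 to 0.875 m from the base axis. Payload 3.4 kg.
Tool frame: the origin (TCP) lies between the finger pads; the fingertips stand env.tips_ahead ahead of it and the grasp point (between the pads) lies 8 mm behind it (env.tips_ahead is the distance from the TCP to the fingertips, in m); z points along the fingers, y is the line along which they close (so a half turn about z gives the same grasp; the last joint's range is limited). The gripper opens to 94 mm and grips with 3 to 60 N. Pads are 16 mm wide; open, the fingers measure 119 mm over their backs; the gripper's body (75 mm by 177 mm) begins 78 mm behind the grasp point.
Start: joints at [1.153, 0.276, 1.505, -0, 1.361, -0.121], TCP at [0.168, 0.55, 0.216] pointing down, gripper open.
Joint ranges: [-2.89, 2.89], [-0.75, 2.08], [0.22, 2.7], [-1.18, 4.32], [0.11, 2.71], [-2.7, 2.7]. Speed limits (rad/s): [2.57, 2.57, 3.14, 3.14, 3.14, 3.14].

### API

Orientations are given as a 3x3 rotation matrix whose columns are the frame's x, y, z axes.
In Python, from station import readout, eyes, sign_off, env gives the robot as it stands. The module is installed in compiled form; this text tells all that it offers.
- The arm moves only by the shell command python3 -m pendant 'ROWS'. ROWS is JSON, a list of rows, each an object with "delta_pos": the shift along the tool's x, y, z in mm, a list of three; "rotation": the turn, a rotation vector about the tool's x, y, z in degrees, a list of three; "claw": the opening, from 0 (shut) to 1 (fully open). In form: [{"delta_pos": [dx, dy, dz], "rotation": [wx, wy, wz], "claw": claw}, ...]. A call has 1 to 20 rows; each row is the pose to reach, as a shift and turn from the pose commanded when the call began, along the tool's axes at that moment; what a row does not reach only later rows make up. A row lasts 1/12 s, in which the tool goes at most 41.7 mm and 7.16 degrees, less where a joint would pass 70% of its speed; a pose out of reach is approached as far as the arm can. A call with a gripper value outside its range is refused whole. The fingers move at their own pace and stop on an object; the grip force is fixed at half the most. Time passes only in rows, so rows that repeat a pose let the fingers close. It gives the time, the measured TCP pose, the force, the opening and the grip force at its end, in the units of the state.
- readout.sense(): the state, without advancing time (a new reading comes with each control period).
- eyes.capture(name): name is "side" or "top" or "wrist"; returns the picture (400x640x3 uint8, red, green, blue); there is no depth.
- eyes.camera_model(name): a dict with "fx", "fy", "cx", "cy" (pixels), "extrinsics" (4x4, takes a point from camera to world coordinates). Camera axes: x right, y up, looking along -z (the intrinsics and any distortion apply to the point x, -y, -z); pixel columns grow to the right and rows downward; lengths in m; the calibration is good to about 2 mm. The wrist camera is an equidistant fisheye: a pixel r from the principal point sees the ray r / f radians off the axis. A picture is of the moment at which its call begins: read the wrist's pose just before it. camera_model takes no time and is no camera call; for the wrist camera it gives the pose at the moment of the call.
- sign_off(): hands the job in; it is judged then, once.
The state is a dict: "time_s": time; "qpos": joint angles; "qvel": joint speeds; "effort": joint torques, N m; "ee_pos": TCP position; "orientation": TCP orientation; "contact_force": force on the tool from outside, world axes, zero at the start; "ft_torque": the same for the moment, N m; "opening": opening from 0.0 (shut) to 1.0 (fully open); "gripper_force": force on a finger pad.
Only numpy, scipy, OpenCV 4.12 (cv2) and the standard library are available. Lean on these libraries where they do the work, as an engineer would, in place of code of your own. Each camera call takes 0.05 s, during which the arm holds its last target. There are 200 camera calls.

## Working session

There is one attempt and no reset: what is moved stays moved. The work goes in short steps, Python scripts to look and compute and a shell command to move; the robot and the scene stay as the last step left them, time stands still between calls to the robot, and variables do not carry over. Pictures are saved under pics/ and viewed, at most 13 in all, crops included, and the job is handed in when it is done.

```bash
mkdir -p pics; cat > h.py <<'E'
import numpy as np, cv2
from station import readout, eyes, env
def ray(name,uv,M=None):
    M=M or eyes.camera_model(name); E=np.array(M["extrinsics"])
    x=(uv[0]-M["cx"])/M["fx"]; y=(uv[1]-M["cy"])/M["fy"]
    if name=="wrist":
        r=np.hypot(x,y); s=np.sin(r)/r if r>1e-9 else 1; d=np.array([x*s,-y*s,-np.cos(r)])
    else: d=np.array([x,-y,-1.])
    d=E[:3,:3]@d; return E[:3,3],d/np.linalg.norm(d)
def onz(name,uv,z,M=None):
    o,d=ray(name,uv,M); return o+d*(z-o[2])/d[2]
def tri(rs):
    A=np.zeros((3,3));b=np.zeros(3)
    for o,d in rs: P=np.eye(3)-np.outer(d,d);A+=P;b+=P@o
    p=np.linalg.solve(A,b); return p,[np.linalg.norm((np.eye(3)-np.outer(d,d))@(p-o))*1000 for o,d in rs]
def snap(name,f):
    M=eyes.camera_model(name); im=eyes.capture(name); cv2.imwrite(f"pics/{f}.png",im[:,:,::-1]); return im,M
E
python3 - <<'E'
from h import *
np.set_printoptions(precision=3,suppress=True)
for n in("top","side","wrist"):
    im,M=snap(n,n+"0"); print(n,M)
s=readout.sense(); print(s, env.tips_ahead)
E
```

```text
top {'fx': 407.4561276789221, 'fy': 407.4561276789221, 'cx': 320.12672054754245, 'cy': 195.2860410162082, 'extrinsics': array([[ 0.029,  0.997, -0.066,  0.486],
       [-1.   ,  0.029, -0.006,  0.058],
       [-0.004,  0.066,  0.998,  1.227],
       [ 0.   ,  0.   ,  0.   ,  1.   ]])}
side {'fx': 441.9366134908704, 'fy': 441.9366134908704, 'cx': 319.5789099852253, 'cy': 201.96337143634037, 'extrinsics': array([[-0.961,  0.125, -0.247,  0.271],
       [-0.277, -0.429,  0.86 ,  1.11 ],
       [ 0.002,  0.895,  0.447,  0.609],
       [ 0.   ,  0.   ,  0.   ,  1.   ]])}
wrist {'fx': 309.70691628693146, 'fy': 309.70691628693146, 'cx': 318.06167867388075, 'cy': 202.67718239713733, 'extrinsics': array([[ 0.293, -0.931, -0.219,  0.105],
       [ 0.956,  0.285,  0.068,  0.569],
       [-0.001, -0.229,  0.973,  0.384],
       [ 0.   ,  0.   ,  0.   ,  1.   ]])}
{'time_s': 0.15, 'qpos': array([ 1.153,  0.276,  1.506,  0.   ,  1.361, -0.121]), 'qvel': array([ 0.001, -0.004, -0.002, -0.001,  0.   ,  0.001]), 'effort': array([  0.001, -40.493, -23.743,   0.07 ,   0.032,  -0.   ]), 'ee_pos': array([0.168, 0.549, 0.216]), 'orientation': array([[-0.956,  0.292, -0.001],
       [ 0.292,  0.956, -0.001],
       [ 0.   , -0.001, -1.   ]]), 'contact_force': array([-0.153, -0.535, -0.218]), 'ft_torque': array([-0.014,  0.049, -0.041]), 'gripper_force': 0.0, 'opening': 1.005174703690144} 0.011
```

View pics/top0.png

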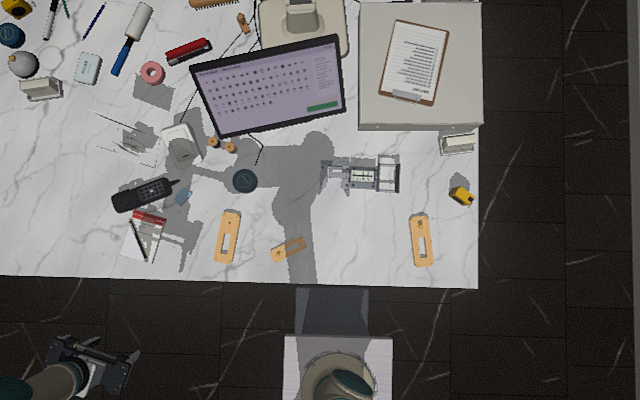

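View pics/side0.png

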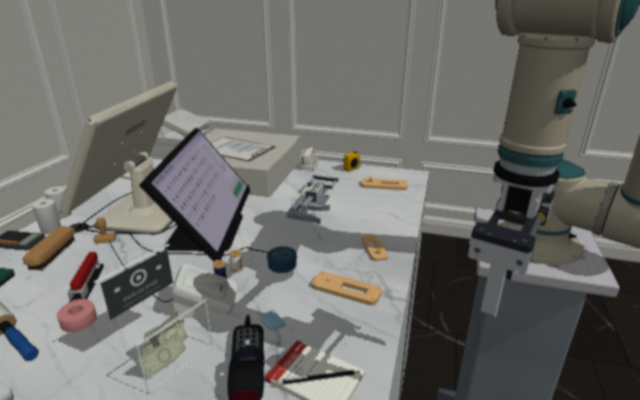

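The top view shows two large handles at (228,236) and (420,240), a small look-alike at (289,248), and the tester at about (335–400,175) with its stirrup on the right. In the side view the far (right) handle seems to carry something at (367,180). I'll zoom in to check.

```bash
python3 - <<'E'
import cv2,numpy as np
t=cv2.imread("pics/top0.png")
a=cv2.resize(t[145:275,310:450],None,fx=4,fy=4,interpolation=cv2.INTER_CUBIC)
b=cv2.resize(t[200:275,205:255],None,fx=4,fy=4,interpolation=cv2.INTER_CUBIC)
c=np.zeros((520,800,3),np.uint8); c[:520,:560]=a; c[:300,570:770]=b
s=cv2.imread("pics/side0.png")
d=cv2.resize(s[165:225,355:415],None,fx=3.5,fy=3.5,interpolation=cv2.INTER_CUBIC); c[305:515,570:780]=d
cv2.imwrite("pics/z1.png",c)
E
```

```text
(no output)
```

View pics/z1.png

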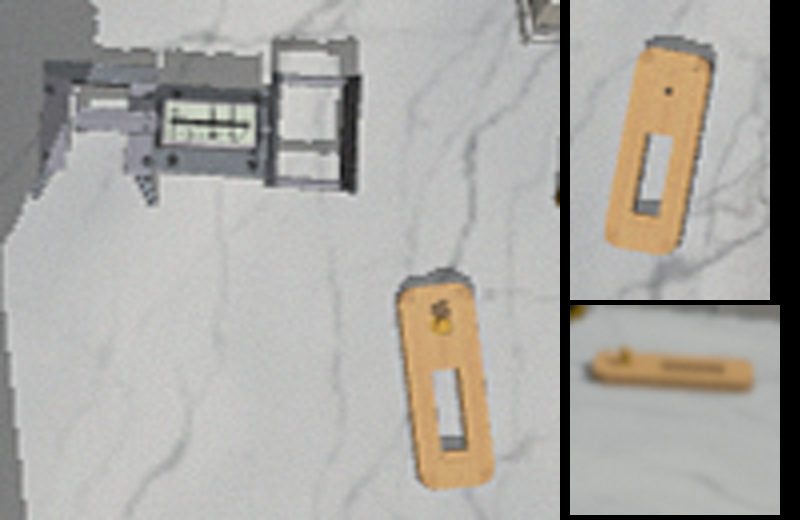

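The right-hand handle carries the brass stud (crop (440,318), top pixel (420,224.5)). The left one has only a rivet hole. The tester's bay opens towards the robot, and its grip bar is at top pixel (397.5,178).

```bash
cat >> h.py <<'E'
def wood(im):
    hsv=cv2.cvtColor(im,cv2.COLOR_RGB2HSV); m=cv2.inRange(hsv,(8,70,110),(24,255,255))
    return cv2.morphologyEx(m,cv2.MORPH_CLOSE,np.ones((3,3),np.uint8))
def plate(name,im,M,near,z=.012):
    cs,_=cv2.findContours(wood(im),cv2.RETR_EXTERNAL,cv2.CHAIN_APPROX_NONE)
    c=min((c for c in cs if cv2.contourArea(c)>150),key=lambda c:np.hypot(*(c[:,0].mean(0)-near)))
    P=np.array([onz(name,p,z,M)[:2] for p in c[:,0].astype(float)])
    (cx,cy),(w,h),a=cv2.minAreaRect((P*1000).astype(np.float32))
    if w<h: a-=90; w,h=h,w
    a=(a+90)%180-90
    return np.array([cx,cy]),(w,h),a
E
python3 - <<'E'
from h import *
np.set_printoptions(precision=4,suppress=True)
T=cv2.imread("pics/top0.png")[:,:,::-1].copy();S=cv2.imread("pics/side0.png")[:,:,::-1].copy()
for n,im,ne in(("top",T,(420,240)),("side",S,(385,184))):
    print(n,plate(n,im,eyes.camera_model(n),ne))
print("stud foot",onz("top",(420,226),.012),"head",onz("top",(420,224),.028))
print("grip",onz("top",(397.5,178),.036),"mark",onz("top",(362,176),.053))
# bar ends
print("bar ends",onz("top",(310+350/4,145+75/4),.036),onz("top",(310+347/4,145+188/4),.036))
E
```

```text
top (array([ 438.7453, -237.4258]), (149.77198791503906, 57.12203598022461), 7.807558059692383)
side (array([ 437.4205, -231.8085]), (146.52713012695312, 84.87743377685547), 6.163881301879883)
stud foot [ 0.4832 -0.2341  0.012 ] head [ 0.4891 -0.2302  0.028 ]
grip [ 0.6218 -0.1606  0.036 ] mark [ 0.6228 -0.0547  0.053 ]
bar ends [ 0.664  -0.1599  0.036 ] [ 0.5806 -0.1591  0.036 ]
```

```bash
python3 -m pendant '[{"delta_pos":[-507,-523,-34],"rotation":[0,0,-17],"claw":1},{"delta_pos":[-507,-523,-34],"rotation":[0,0,-17],"claw":1},{"delta_pos":[-507,-523,-34],"rotation":[0,0,-17],"claw":1},{"delta_pos":[-507,-523,-34],"rotation":[0,0,-17],"claw":1},{"delta_pos":[-507,-523,-34],"rotation":[0,0,-17],"claw":1},{"delta_pos":[-507,-523,-34],"rotation":[0,0,-17],"claw":1},{"delta_pos":[-507,-523,-34],"rotation":[0,0,-17],"claw":1},{"delta_pos":[-507,-523,-34],"rotation":[0,0,-17],"claw":1},{"delta_pos":[-507,-523,-34],"rotation":[0,0,-17],"claw":1},{"delta_pos":[-507,-523,-34],"rotation":[0,0,-17],"claw":1},{"delta_pos":[-507,-523,-34],"rotation":[0,0,-17],"claw":1},{"delta_pos":[-507,-523,-34],"rotation":[0,0,-17],"claw":1},{"delta_pos":[-507,-523,-34],"rotation":[0,0,-17],"claw":1},{"delta_pos":[-507,-523,-34],"rotation":[0,0,-17],"claw":1},{"delta_pos":[-507,-523,-34],"rotation":[0,0,-17],"claw":1},{"delta_pos":[-507,-523,-34],"rotation":[0,0,-17],"claw":1},{"delta_pos":[-507,-523,-34],"rotation":[0,0,-17],"claw":1},{"delta_pos":[-507,-523,-34],"rotation":[0,0,-17],"claw":1},{"delta_pos":[-507,-523,-34],"rotation":[0,0,-17],"claw":1},{"delta_pos":[-507,-523,-34],"rotation":[0,0,-17],"claw":1}]'
python3 - <<'E'
from h import *
import pickle
im,M=snap("wrist","w1"); pickle.dump(M,open("w1.pkl","wb")); s=readout.sense(); print(s["ee_pos"],s["orientation"],s["time_s"])
E
```

```text
time_s: 1.82
ee_pos: [0.5, -0.0993, 0.2497]
orientation: [[-1.0, 0.003, -0.002], [0.003, 1.0, 0.001], [0.002, 0.001, -1.0]]
contact_force: [-1.8, 0.9, -0.3]
opening: 1.0
gripper_force: 0.0
[ 0.49938174 -0.09815803  0.24985626] [[-9.99997950e-01  9.54561113e-04 -1.78582399e-03]
 [ 9.51919610e-04  9.99998453e-01  1.47941645e-03]
 [ 1.78723342e-03  1.47771345e-03 -9.99997311e-01]] 1.8667
```

View pics/w1.png

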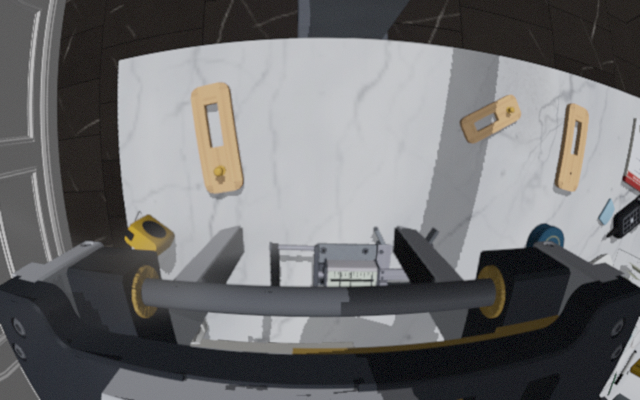

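The wrist view has the robot side at the top. The stud handle is at about (217,138) with its stud at (219,172). The tester is at about (350,265), partly hidden by the fingers. I'll shift the camera forward to see it clear and get a second view.

```bash
python3 -m pendant '[{"delta_pos":[-40,-20,-7],"rotation":[0,0,0],"claw":1},{"delta_pos":[-80,-45,-14],"rotation":[0,0,0],"claw":1},{"delta_pos":[-110,-60,-20],"rotation":[0,0,0],"claw":1},{"delta_pos":[-110,-60,-20],"rotation":[0,0,0],"claw":1},{"delta_pos":[-110,-60,-20],"rotation":[0,0,0],"claw":1},{"delta_pos":[-110,-60,-20],"rotation":[0,0,0],"claw":1}]'
python3 - <<'E'
from h import *
import pickle
im,M=snap("wrist","w2"); pickle.dump(M,open("w2.pkl","wb")); s=readout.sense(); print(s["ee_pos"],s["time_s"])
M1=pickle.load(open("w1.pkl","rb")); i1=cv2.imread("pics/w1.png")[:,:,::-1].copy()
print(plate("wrist",i1,M1,(217,138)),plate("wrist",im,M,(250,100)))
c=np.zeros((600,800,3),np.uint8); c[:]=cv2.resize(im[40:265,210:510],(800,600),interpolation=cv2.INTER_CUBIC)[:,:,::-1]
cv2.imwrite("pics/w2z.png",c)
E
```

```text
time_s: 2.37
ee_pos: [0.6089, -0.1566, 0.27]
orientation: [[-1.0, -0.002, -0.002], [-0.002, 1.0, 0.001], [0.002, 0.001, -1.0]]
contact_force: [-0.3, -0.4, -0.1]
opening: 1.001
gripper_force: 0.0
[ 0.60852251 -0.15655066  0.27031915] 2.4167
(array([ 439.06643677, -236.93904114]), (147.99871826171875, 56.41260528564453), 7.573320388793945) (array([ 440.12017822, -237.75160217]), (148.53358459472656, 54.52737808227539), 7.618258953094482)
```

View pics/w2z.png

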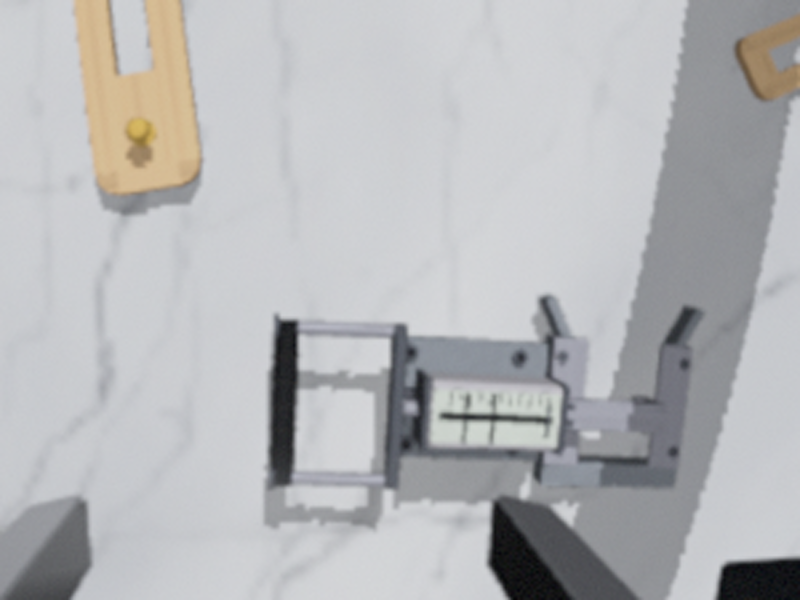

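The view is clear. Grip bar middle is at crop (285,403), the two bold lines are at (466,418) and (492,418), lip mouth corners at (586,340) and (661,345), and wing tips at (546,298) and (693,310). The stud head is at (138,128). I'll turn these into positions.

```bash
python3 - <<'E'
from h import *
import pickle
np.set_printoptions(precision=4,suppress=True)
M=pickle.load(open("w2.pkl","rb")); M1=pickle.load(open("w1.pkl","rb"))
w=lambda u,v:(210+u*.375-.3,40+v*.375-.3); t=lambda u,v:(310+u/4-.4,145+v/4-.4)
W=lambda p:ray("wrist",w(*p),M); T=lambda p:ray("top",t(*p))
print("grip",tri([W((285,403)),T((350,133))]))
print("mark",tri([W((479,416)),T((239,124)) ]), onz("wrist",w(479,416),.053,M))
print("stud head",tri([W((138,128)),ray("wrist",(219,171),M1),T((440,314))]))
print("wingL",tri([W((546,298)),T((152,203))]),"wingR",tri([W((693,310)),T((38,198))]))
for n,p,z in(("gripA",(287,322),.036),("gripB",(282,485),.036),("lipL",(586,340),.019),("lipR",(661,345),.019),("wL",(546,298),.018),("wR",(693,310),.018),("bold1",(492,395),.053),("bold1b",(492,442),.053),("bold2",(466,395),.053),("ptrA",(440,416),.053),("ptrB",(550,420),.053),("gripmid",(285,403),.036)):
    print(n,onz("wrist",w(*p),z,M))
E
```

```text
grip (array([ 0.6214, -0.1587,  0.0387]), [np.float64(0.5428750935495817), np.float64(0.5428750935496249)])
mark (array([ 0.6194, -0.072 ,  0.0837]), [np.float64(1.590435489913852), np.float64(1.5904354899138609)]) [ 0.6242 -0.0643  0.053 ]
stud head (array([ 0.486 , -0.2306,  0.0254]), [np.float64(3.2441876205967723), np.float64(2.8418126938287154), np.float64(5.757822971612096)])
wingL (array([ 0.5688, -0.0174,  0.0047]), [np.float64(0.04757001196427439), np.float64(0.04757001196439207)]) wingR (array([0.5701, 0.0683, 0.0153]), [np.float64(0.8490608072781431), np.float64(0.8490608072781541)])
gripA [ 0.5811 -0.1575  0.036 ]
gripB [ 0.6638 -0.16    0.036 ]
lipL [0.5896 0.0018 0.019 ]
lipR [0.5909 0.0473 0.019 ]
wL [ 0.568  -0.0217  0.018 ]
wR [0.5708 0.0668 0.018 ]
bold1 [ 0.6138 -0.0582  0.053 ]
bold1b [ 0.6372 -0.057   0.053 ]
bold2 [ 0.6139 -0.0713  0.053 ]
ptrA [ 0.6243 -0.0837  0.053 ]
ptrB [ 0.6261 -0.0276  0.053 ]
gripmid [ 0.6214 -0.1585  0.036 ]
```

```bash
python3 -m pendant '[{"delta_pos":[37,-15,25],"rotation":[0,0,-3],"claw":1},{"delta_pos":[74,-30,50],"rotation":[0,0,-7.6],"claw":1},{"delta_pos":[110,-44,75],"rotation":[0,0,-7.6],"claw":1},{"delta_pos":[147,-59,100],"rotation":[0,0,-7.6],"claw":1},{"delta_pos":[184,-74,125],"rotation":[0,0,-7.6],"claw":1},{"delta_pos":[221,-88,150],"rotation":[0,0,-7.6],"claw":1},{"delta_pos":[221,-88,180],"rotation":[0,0,-7.6],"claw":1},{"delta_pos":[221,-88,205],"rotation":[0,0,-7.6],"claw":1},{"delta_pos":[221,-88,205],"rotation":[0,0,-7.6],"claw":1},{"delta_pos":[221,-88,205],"rotation":[0,0,-7.6],"claw":1},{"delta_pos":[221,-88,205],"rotation":[0,0,-7.6],"claw":1}]'
python3 - <<'E'
from h import *
s=readout.sense(); print(s["ee_pos"],s["orientation"])
E
```

```text
time_s: 3.33
ee_pos: [0.3903, -0.2466, 0.0673]
orientation: [[-0.991, -0.133, 0.003], [-0.133, 0.991, -0.002], [-0.002, -0.002, -1.0]]
contact_force: [-0.0, -0.2, 0.1]
opening: 1.001
gripper_force: 0.0
[ 0.39032286 -0.24657812  0.06727592] [[-0.99111536 -0.13297838  0.00266287]
 [-0.13298325  0.99111675 -0.00174305]
 [-0.00240743 -0.00208168 -0.99999494]]
```

```bash
python3 -m pendant '[{"delta_pos":[2,2.5,20],"rotation":[0,0,0],"claw":1},{"delta_pos":[2,2.5,40],"rotation":[0,0,0],"claw":1},{"delta_pos":[2,2.5,53],"rotation":[0,0,0],"claw":1},{"delta_pos":[2,2.5,53],"rotation":[0,0,0],"claw":1},{"delta_pos":[2,2.5,53],"rotation":[0,0,0],"claw":1},{"delta_pos":[2,2.5,53],"rotation":[0,0,0],"claw":0.5},{"delta_pos":[2,2.5,53],"rotation":[0,0,0],"claw":0.4},{"delta_pos":[2,2.5,53],"rotation":[0,0,0],"claw":0.4},{"delta_pos":[2,2.5,53],"rotation":[0,0,0],"claw":0.4},{"delta_pos":[2,2.5,53],"rotation":[0,0,0],"claw":0.4},{"delta_pos":[2,2.5,53],"rotation":[0,0,0],"claw":0.4}]'
python3 - <<'E'
from h import *
im,M=snap("wrist","w3"); s=readout.sense(); print(s["ee_pos"],s["orientation"]); T,_=snap("top","top1"); S,_=snap("side","side1")
c=np.zeros((600,800,3),np.uint8); c[:400,:640]=im; c[400:600,:400]=cv2.resize(T[170:270,320:520],(400,200)); c[400:600,400:]=cv2.resize(S[140:240,280:480],(400,200))
cv2.imwrite("pics/c3.png",c[:,:,::-1])
E
```

```text
time_s: 4.25
ee_pos: [0.3868, -0.2444, 0.0127]
orientation: [[-0.991, -0.132, 0.0], [-0.132, 0.991, -0.0], [-0.0, -0.0, -1.0]]
contact_force: [-0.9, 0.3, -0.1]
opening: 0.612
gripper_force: 0.0
[ 0.38680034 -0.24441551  0.01264717] [[-9.91248062e-01 -1.32012056e-01  3.11134893e-04]
 [-1.32012116e-01  9.91248086e-01 -1.82450333e-04]
 [-2.84326224e-04 -2.21927114e-04 -9.99999935e-01]]
```

View pics/c3.png

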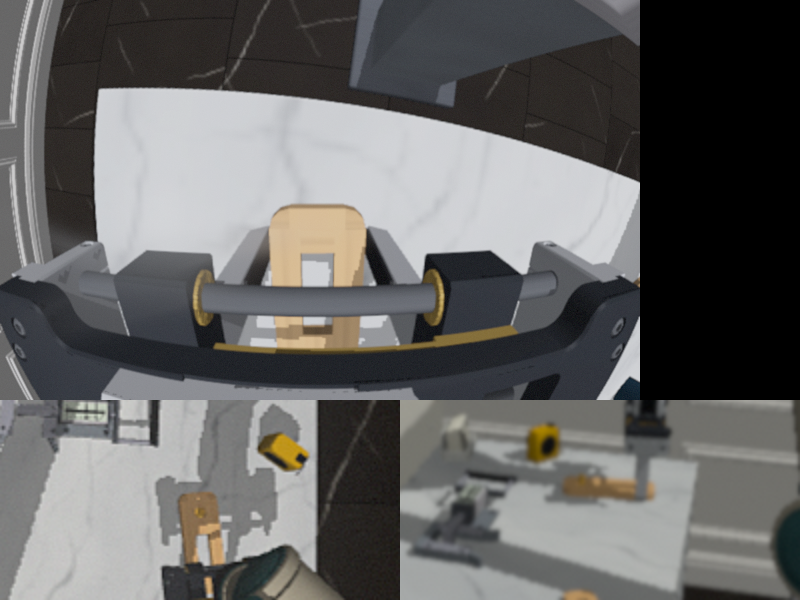

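The plate's tail is centred between the nearly closed fingers (columns 272–364 near row 225). I'll finish closing, then check the camera's lateral bias against the gripped plate.

```bash
python3 -m pendant '[{"delta_pos":[0,0,0],"rotation":[0,0,0],"claw":0.4},{"delta_pos":[0,0,0],"rotation":[0,0,0],"claw":0.4},{"delta_pos":[0,0,0],"rotation":[0,0,0],"claw":0.4}]'
python3 - <<'E'
from h import *
im,M=snap("wrist","w4"); s=readout.sense(); print(s["ee_pos"],s["gripper_force"],s["opening"])
R=np.array(s["orientation"]);p=np.array(s["ee_pos"])
m=wood(im)
for r in(222,230,238):
    x=np.where(m[r])[0]; x=x[(x>250)&(x<390)]
    for z in (.012,):
        a=onz("wrist",(x.min()-.5,r),z,M);b=onz("wrist",(x.max()+.5,r),z,M)
        print(r,x.min(),x.max(),(R.T@(a-p)*1000).round(1),(R.T@(b-p)*1000).round(1))
xa=np.array([.9995,-.0305]);
for bk in(100,45,0):
    h=np.array([.6277,.0240])-(.098+bk/1000)*xa; d=R.T@np.array([h[0]-p[0],h[1]-p[1],0])*1000; print(bk,h,d.round(1))
print("yaw",np.degrees(np.arctan2(R[0,1]*-1,R[1,1])))
E
```

```text
time_s: 4.65
ee_pos: [0.3868, -0.2444, 0.0126]
orientation: [[-0.991, -0.132, 0.0], [-0.132, 0.991, -0.0], [-0.0, -0.0, -1.0]]
contact_force: [-0.6, 0.6, 4.7]
opening: 0.589
gripper_force: 30.0
[ 0.38680587 -0.24444209  0.01264812] 30.000754594802856 0.5910526022741611
222 273 363 [ 14.5 -26.5   0.7] [14.5 25.7  0.6]
230 281 366 [  9.7 -22.    0.7] [ 9.6 27.7  0.6]
238 280 366 [  4.8 -22.8   0.7] [ 4.7 27.9  0.6]
100 [0.429799 0.030039] [-78.9 266.4  -0. ]
45 [0.4847715 0.0283615] [-133.2  257.5   -0. ]
0 [0.529749 0.026989] [-177.6  250.2   -0. ]
yaw 7.592757361849499
```

```bash
python3 -m pendant '[{"delta_pos":[-4,15,0],"rotation":[0,0,1],"claw":0.4},{"delta_pos":[-12,40,0],"rotation":[0,0,2],"claw":0.4},{"delta_pos":[-20,70,0],"rotation":[0,0,3],"claw":0.4},{"delta_pos":[-30,100,0],"rotation":[0,0,4],"claw":0.4},{"delta_pos":[-39,130,0],"rotation":[0,0,5],"claw":0.4},{"delta_pos":[-47,160,0],"rotation":[0,0,6],"claw":0.4},{"delta_pos":[-56,190,0],"rotation":[0,0,7],"claw":0.4},{"delta_pos":[-65,220,0],"rotation":[0,0,8],"claw":0.4},{"delta_pos":[-74,250,0],"rotation":[0,0,9],"claw":0.4},{"delta_pos":[-79,266,0],"rotation":[0,0,9.3],"claw":0.4},{"delta_pos":[-79,266,0],"rotation":[0,0,9.3],"claw":0.4},{"delta_pos":[-79,266,0],"rotation":[0,0,9.3],"claw":0.4},{"delta_pos":[-79,266,0],"rotation":[0,0,9.3],"claw":0.4},{"delta_pos":[-79,266,0],"rotation":[0,0,9.3],"claw":0.4}]'
python3 - <<'E'
from h import *
T,_=snap("top","top2"); S,_=snap("side","side2"); s=readout.sense();R=np.array(s["orientation"]);p=np.array(s["ee_pos"])
print(p,s["gripper_force"],s["opening"])
c=np.zeros((600,800,3),np.uint8); c[:,:400]=cv2.resize(T[150:270,300:380],(400,600),interpolation=2); c[:400,400:]=cv2.resize(S[150:270,270:390],(400,400),interpolation=2)
cv2.imwrite("pics/c4.png",c[:,:,::-1])
xa=np.array([.9995,-.0305]);
for bk in(100,45,0):
    h=np.array([.6277,.0240])-(.098+bk/1000)*xa; d=R.T@np.array([h[0]-p[0],h[1]-p[1],0])*1000; print(bk,h,d.round(1))
print("yaw",np.degrees(np.arctan2(R[0,1]*-1,R[1,1])))
E
```

```text
time_s: 5.87
ee_pos: [0.4303, 0.0291, 0.0126]
orientation: [[-1.0, 0.031, 0.001], [0.031, 1.0, 0.0], [-0.001, 0.0, -1.0]]
contact_force: [0.5, 2.0, 4.7]
opening: 0.597
gripper_force: 30.0
[0.43026626 0.02894496 0.01260902] 29.99553233385086 0.5918475723985241
100 [0.429799 0.030039] [ 0.5  1.1 -0. ]
45 [0.4847715 0.0283615] [-54.5   1.1   0. ]
0 [0.529749 0.026989] [-99.5   1.2   0.1]
yaw -1.8064839678929174
```

View pics/c4.png

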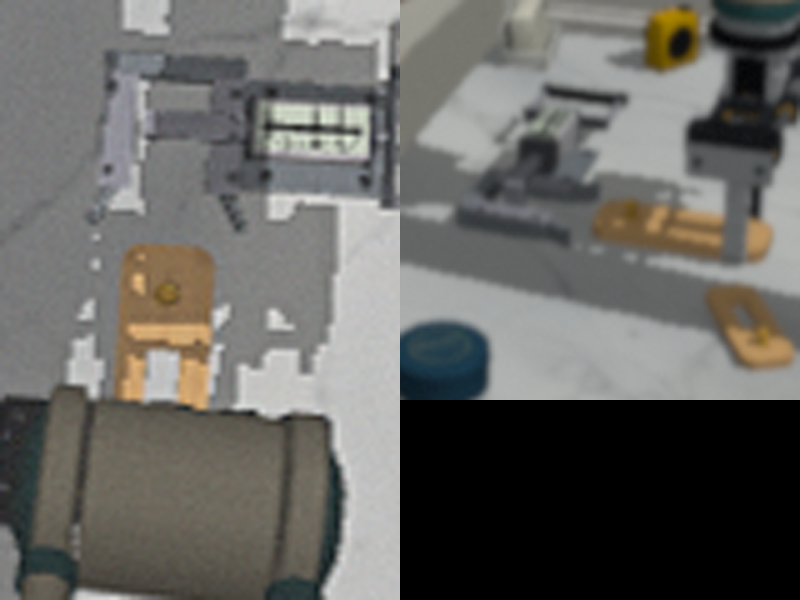

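The plate's front is centred at crop column 167. The wing tips are at 95 and 240 (mid 167.5), so it's well lined up with the bay. I'll go straight in, watching the force.

```bash
python3 -m pendant '[{"delta_pos":[-12,0,0],"rotation":[0,0,0],"claw":0.4},{"delta_pos":[-24,0,0],"rotation":[0,0,0],"claw":0.4},{"delta_pos":[-36,0,0],"rotation":[0,0,0],"claw":0.4},{"delta_pos":[-46,0,0],"rotation":[0,0,0],"claw":0.4},{"delta_pos":[-46,0,0],"rotation":[0,0,0],"claw":0.4}]'; python3 -m pendant '[{"delta_pos":[-5,0,0],"rotation":[0,0,0],"claw":0.4},{"delta_pos":[-10,0,0],"rotation":[0,0,0],"claw":0.4},{"delta_pos":[-10,0,0],"rotation":[0,0,0],"claw":0.4}]'
```

```text
time_s: 6.38
ee_pos: [0.4745, 0.0274, 0.0122]
orientation: [[-1.0, 0.03, -0.005], [0.03, 1.0, -0.0], [0.004, -0.0, -1.0]]
contact_force: [-1.3, 2.7, 6.9]
opening: 0.588
gripper_force: 30.0
time_s: 6.63
ee_pos: [0.4795, 0.0274, 0.0121]
orientation: [[-0.999, 0.03, -0.013], [0.03, 1.0, 0.0], [0.013, -0.0, -1.0]]
contact_force: [-8.9, 1.9, 13.5]
opening: 0.593
gripper_force: 30.0
```

```bash
python3 - <<'E'
from h import *
T,_=snap("top","top3"); S,_=snap("side","side3"); W,_=snap("wrist","w5"); s=readout.sense()
print(s["ee_pos"],s["contact_force"],s["ft_torque"])
c=np.zeros((600,800,3),np.uint8); c[:400,:320]=cv2.resize(T[160:260,300:380],(320,400),interpolation=2); c[:400,320:]=cv2.resize(S[170:270,270:390],(480,400),interpolation=2); c[400:,:320]=cv2.resize(W,(320,200))
cv2.imwrite("pics/c5.png",c[:,:,::-1])
E
```

```text
[0.4795525  0.02744242 0.01206966] [-9.12670545  1.5773818  14.52720082] [0.21446176 1.6985953  0.1111659 ]
```

View pics/c5.png

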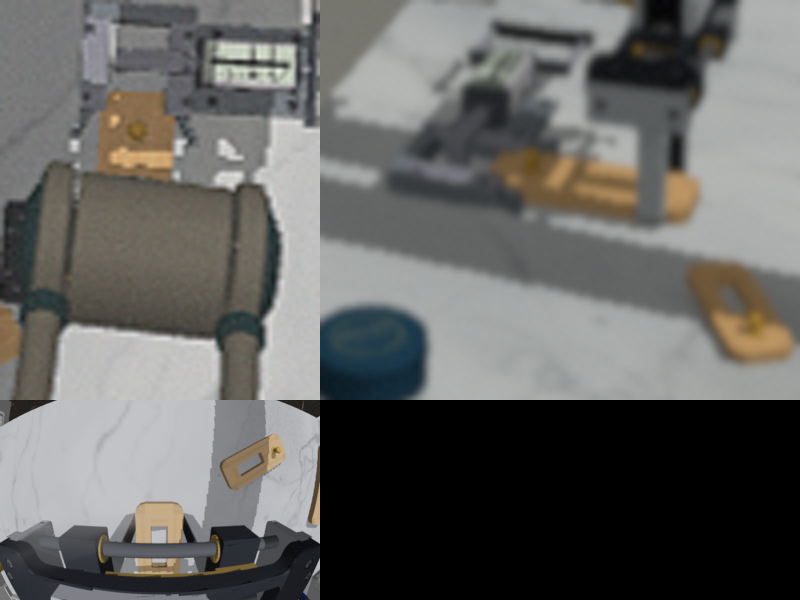

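The plate's front is about 10 mm under the lips. The upward force of 14 N suggests I'm pressing the plate down and dragging it. I'll relieve it: up a little and slightly to +y.

```bash
python3 -m pendant '[{"delta_pos":[0,1,-1.5],"rotation":[0,0,0],"claw":0.4},{"delta_pos":[0,1.5,-1.5],"rotation":[0,0,0],"claw":0.4},{"delta_pos":[0,1.5,-1.5],"rotation":[0,0,0],"claw":0.4},{"delta_pos":[0,1.5,-1.5],"rotation":[0,0,0],"claw":0.4}]'
```

```text
time_s: 7.12
ee_pos: [0.4858, 0.0291, 0.0135]
orientation: [[-1.0, 0.03, -0.001], [0.03, 1.0, -0.0], [0.001, -0.0, -1.0]]
contact_force: [0.0, -0.6, -1.1]
opening: 0.595
gripper_force: 30.0
```

```bash
python3 -m pendant '[{"delta_pos":[-8,0,0],"rotation":[0,0,0],"claw":0.4},{"delta_pos":[-16,0,0],"rotation":[0,0,0],"claw":0.4},{"delta_pos":[-24,0,0],"rotation":[0,0,0],"claw":0.4},{"delta_pos":[-32,0,0],"rotation":[0,0,0],"claw":0.4},{"delta_pos":[-32,0,0],"rotation":[0,0,0],"claw":0.4},{"delta_pos":[-32,0,0],"rotation":[0,0,0],"claw":0.4}]'
```

```text
time_s: 7.62
ee_pos: [0.5189, 0.0287, 0.0138]
orientation: [[-1.0, 0.03, 0.001], [0.03, 1.0, 0.0], [-0.001, 0.0, -1.0]]
contact_force: [-0.1, -0.8, -1.2]
opening: 0.589
gripper_force: 30.0
```

```bash
python3 -m pendant '[{"delta_pos":[-4,0,0],"rotation":[0,0,0],"claw":0.4},{"delta_pos":[-8,0,0],"rotation":[0,0,0],"claw":0.4},{"delta_pos":[-8,0,0],"rotation":[0,0,0],"claw":0.4}]'; python3 -m pendant '[{"delta_pos":[-4,0,0],"rotation":[0,0,0],"claw":0.4},{"delta_pos":[-8,0,0],"rotation":[0,0,0],"claw":0.4},{"delta_pos":[-8,0,0],"rotation":[0,0,0],"claw":0.4},{"delta_pos":[-8,0,0],"rotation":[0,0,0],"claw":0.4}]'
```

```text
time_s: 7.87
ee_pos: [0.5267, 0.0285, 0.014]
orientation: [[-1.0, 0.03, 0.001], [0.03, 1.0, 0.0], [-0.001, 0.0, -1.0]]
contact_force: [1.4, -0.2, -2.7]
opening: 0.594
gripper_force: 30.0
time_s: 8.2
ee_pos: [0.5308, 0.0285, 0.0132]
orientation: [[-1.0, 0.03, -0.007], [0.03, 1.0, 0.001], [0.007, 0.0, -1.0]]
contact_force: [-5.9, -0.6, -0.5]
opening: 0.59
gripper_force: 30.0
```

```bash
python3 -m pendant '[{"delta_pos":[-4,0,0],"rotation":[0,0,0],"claw":0.4},{"delta_pos":[-4,0,0],"rotation":[0,0,0],"claw":0.4},{"delta_pos":[-4,0,0],"rotation":[0,0,0],"claw":0.4}]'; python3 -m pendant '[{"delta_pos":[4,0,0],"rotation":[0,0,0],"claw":0.4},{"delta_pos":[4,0,0],"rotation":[0,0,0],"claw":0.8},{"delta_pos":[4,0,0],"rotation":[0,0,0],"claw":0.8},{"delta_pos":[4,0,0],"rotation":[0,0,0],"claw":0.8},{"delta_pos":[4,0,0],"rotation":[0,0,0],"claw":0.8}]'; python3 -m pendant '[{"delta_pos":[0,0,-30],"rotation":[0,0,0],"claw":0.8},{"delta_pos":[0,0,-70],"rotation":[0,0,0],"claw":0.8},{"delta_pos":[0,0,-110],"rotation":[0,0,0],"claw":0.8},{"delta_pos":[-30,-30,-150],"rotation":[0,0,0],"claw":0.8},{"delta_pos":[-70,-60,-190],"rotation":[0,0,0],"claw":0.8},{"delta_pos":[-90,-100,-220],"rotation":[0,0,0],"claw":0.8},{"delta_pos":[-90,-140,-240],"rotation":[0,0,0],"claw":0.8},{"delta_pos":[-90,-180,-240],"rotation":[0,0,0],"claw":0.8},{"delta_pos":[-90,-180,-240],"rotation":[0,0,0],"claw":0.8},{"delta_pos":[-90,-180,-240],"rotation":[0,0,0],"claw":0.8},{"delta_pos":[-90,-180,-240],"rotation":[0,0,0],"claw":0.8}]'
python3 - <<'E'
from h import *
import pickle
im,M=snap("wrist","w6"); pickle.dump(M,open("w6.pkl","wb")); s=readout.sense(); print(s["ee_pos"],s["orientation"],s["time_s"])
cv2.imwrite("pics/w6z.png",cv2.resize(im[40:265,210:510],(800,600),interpolation=cv2.INTER_CUBIC)[:,:,::-1])
E
```

```text
time_s: 8.45
ee_pos: [0.5309, 0.0285, 0.0125]
orientation: [[-0.999, 0.03, -0.014], [0.03, 1.0, 0.001], [0.014, 0.0, -1.0]]
contact_force: [-10.6, 0.7, 1.9]
opening: 0.592
gripper_force: 30.0
time_s: 8.87
ee_pos: [0.5355, 0.0281, 0.0146]
orientation: [[-1.0, 0.03, 0.003], [0.03, 1.0, -0.0], [-0.003, -0.0, -1.0]]
contact_force: [1.1, 0.3, -0.1]
opening: 0.793
gripper_force: 0.0
time_s: 9.78
ee_pos: [0.6195, -0.1569, 0.2547]
orientation: [[-0.999, 0.033, 0.002], [0.033, 0.999, -0.001], [-0.002, -0.001, -1.0]]
contact_force: [-0.7, 0.8, -0.3]
opening: 0.799
gripper_force: 0.0
[ 0.61868278 -0.15497456  0.25388375] [[-9.99501220e-01  3.15760300e-02  5.15990145e-04]
 [ 3.15764269e-02  9.99501036e-01  7.80139921e-04]
 [-4.91098963e-04  7.96043928e-04 -9.99999563e-01]] 9.8333
```

View pics/w6z.png

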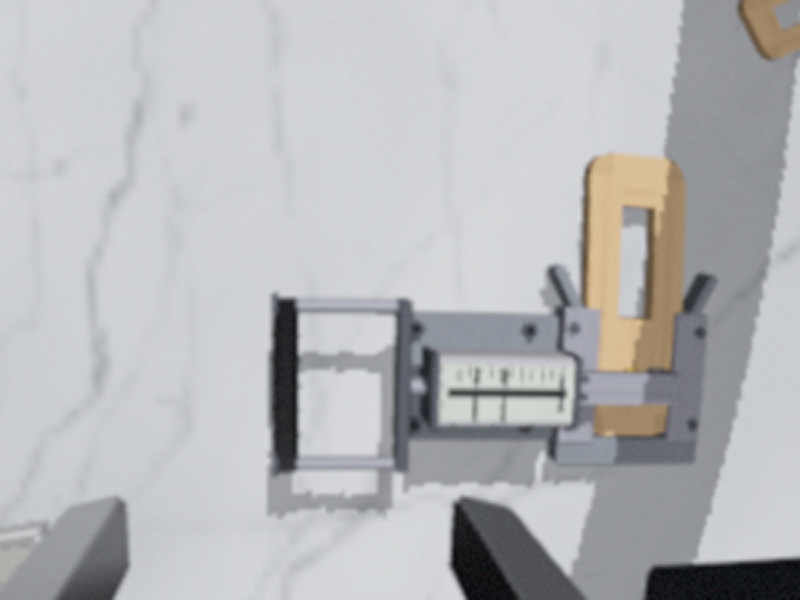

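The plate is fully in the bay, its front against the end stop (crop row about 435), with the stud under the hook arm. The grip bar runs from (286,303) to (284,468). Next I'll locate the bar for the grasp.

```bash
python3 - <<'E'
from h import *
import pickle
M2=pickle.load(open("w2.pkl","rb"));M6=pickle.load(open("w6.pkl","rb"))
w=lambda u,v:(210+u*.375-.3,40+v*.375-.3)
r=lambda M,p:ray("wrist",w(*p),M)
g,e=tri([r(M2,(285,403)),r(M6,(285,385.5)),ray("top",(397.1,177.9))]); print(g,e)
g=onz("wrist",w(285,385.5),.036,M6); print(g)
for p in((285,303),(284,468)): print(onz("wrist",w(*p),.036,M6))
print("plate end",onz("wrist",w(636,154),.012,M6),"home tail expected",np.array([.6277,.024])-.12*np.array([.9995,-.0305]))
s=readout.sense();R=np.array(s["orientation"]);p=np.array(s["ee_pos"]);print(p,"yaw",np.degrees(np.arctan2(-R[0,1],R[1,1])))
for z in(.10,.040,.030): print(z,(R.T@(np.array([g[0],g[1],z])-p)*1000).round(1))
E
```

```text
[ 0.62144196 -0.15892671  0.03755788] [np.float64(0.5495828817343155), np.float64(0.34545036904236687), np.float64(0.5036179743599243)]
[ 0.62153042 -0.15923687  0.036     ]
[ 0.5822799  -0.15788576  0.036     ]
[ 0.66217639 -0.16113549  0.036     ]
plate end [0.50722371 0.02729337 0.012     ] home tail expected [0.50776 0.02766]
[ 0.61868278 -0.15497456  0.25388375] yaw -1.8094745975891484
0.1 [ -2.9  -4.3 153.9]
0.04 [ -2.9  -4.3 213.9]
0.03 [ -2.9  -4.3 223.9]
```

```bash
python3 -m pendant '[{"delta_pos":[-3,-4,30],"rotation":[0,0,0],"claw":0.5},{"delta_pos":[-3,-4,70],"rotation":[0,0,0],"claw":0.5},{"delta_pos":[-3,-4,110],"rotation":[0,0,0],"claw":0.5},{"delta_pos":[-3,-4,150],"rotation":[0,0,0],"claw":0.5},{"delta_pos":[-3,-4,170],"rotation":[0,0,0],"claw":0.5},{"delta_pos":[-3,-4,170],"rotation":[0,0,0],"claw":0.5},{"delta_pos":[-3,-4,170],"rotation":[0,0,0],"claw":0.5}]'; python3 - <<'E'
from h import *
s=readout.sense();R=np.array(s["orientation"]);p=np.array(s["ee_pos"]);print(p,(R.T@(np.array([.6215,-.1591,.028])-p)*1000).round(1),s["opening"])
E
```

```text
time_s: 10.42
ee_pos: [0.6205, -0.1565, 0.0828]
orientation: [[-1.0, 0.028, -0.003], [0.028, 1.0, 0.002], [0.003, 0.002, -1.0]]
contact_force: [0.6, -1.1, 0.4]
opening: 0.502
gripper_force: 0.0
[ 0.62047661 -0.15650842  0.08282083] [-1.3 -2.6 54.8] 0.5019443882537903
```

```bash
python3 -m pendant '[{"delta_pos":[-1,-2,15],"rotation":[0,0,0],"claw":0.5},{"delta_pos":[-1,-2,35],"rotation":[0,0,0],"claw":0.5},{"delta_pos":[-1,-2,54],"rotation":[0,0,0],"claw":0.5},{"delta_pos":[-1,-2,54],"rotation":[0,0,0],"claw":0.5},{"delta_pos":[-1,-2,54],"rotation":[0,0,0],"claw":0.5},{"delta_pos":[-1,-2,54],"rotation":[0,0,0],"claw":0.3},{"delta_pos":[-1,-2,54],"rotation":[0,0,0],"claw":0.2},{"delta_pos":[-1,-2,54],"rotation":[0,0,0],"claw":0.05},{"delta_pos":[-1,-2,54],"rotation":[0,0,0],"claw":0},{"delta_pos":[-1,-2,54],"rotation":[0,0,0],"claw":0},{"delta_pos":[-1,-2,54],"rotation":[0,0,0],"claw":0},{"delta_pos":[-1,-2,54],"rotation":[0,0,0],"claw":0},{"delta_pos":[-1,-2,54],"rotation":[0,0,0],"claw":0}]'
```

```text
time_s: 11.5
ee_pos: [0.6226, -0.1605, 0.0304]
orientation: [[-1.0, 0.03, 0.001], [0.03, 1.0, 0.0], [-0.001, 0.0, -1.0]]
contact_force: [0.1, 1.5, 2.0]
opening: 0.129
gripper_force: 30.0
```

```bash
python3 -m pendant '[{"delta_pos":[0,-4,0],"rotation":[0,0,0],"claw":0},{"delta_pos":[0,-8,0],"rotation":[0,0,0],"claw":0},{"delta_pos":[0,-12,0],"rotation":[0,0,0],"claw":0},{"delta_pos":[0,-16,0],"rotation":[0,0,0],"claw":0},{"delta_pos":[0,-20,0],"rotation":[0,0,0],"claw":0},{"delta_pos":[0,-24,0],"rotation":[0,0,0],"claw":0},{"delta_pos":[0,-28,0],"rotation":[0,0,0],"claw":0},{"delta_pos":[0,-30,0],"rotation":[0,0,0],"claw":0},{"delta_pos":[0,-30,0],"rotation":[0,0,0],"claw":0},{"delta_pos":[0,-30,0],"rotation":[0,0,0],"claw":0}]'; python3 - <<'E'
from h import *
T,_=snap("top","top6"); W,_=snap("wrist","w7")
c=np.zeros((600,800,3),np.uint8);c[:400,:640]=W;c[400:,:]=cv2.resize(T[155:205,320:520],(800,200),interpolation=2)
cv2.imwrite("pics/c6.png",c[:,:,::-1])
E
```

```text
time_s: 12.33
ee_pos: [0.6216, -0.1879, 0.0302]
orientation: [[-1.0, 0.031, 0.0], [0.031, 0.999, 0.005], [-0.0, 0.005, -1.0]]
contact_force: [0.9, 8.3, 5.8]
opening: 0.125
gripper_force: 30.0
```

View pics/c6.png

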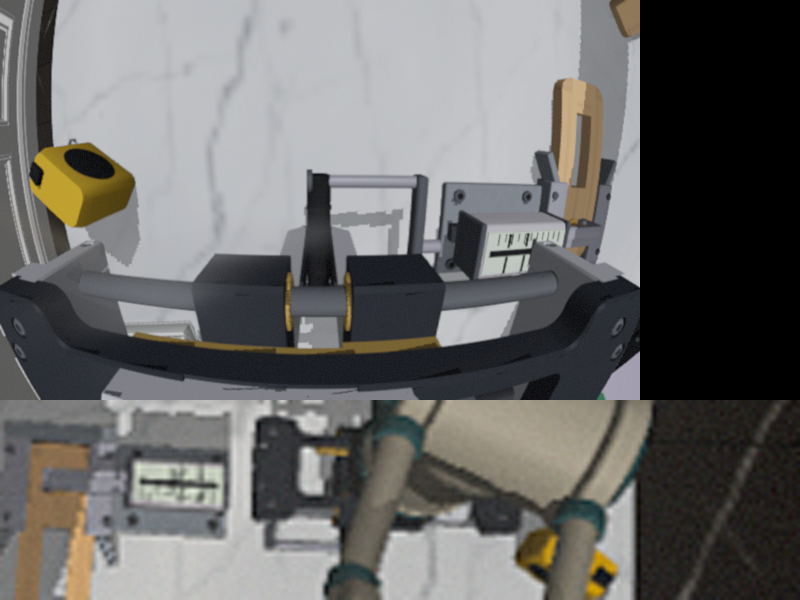

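```bash
python3 -m pendant '[{"delta_pos":[0,-4,0],"rotation":[0,0,0],"claw":0},{"delta_pos":[0,-8,0],"rotation":[0,0,0],"claw":0},{"delta_pos":[0,-11,0],"rotation":[0,0,0],"claw":0},{"delta_pos":[0,-11,0],"rotation":[0,0,0],"claw":0},{"delta_pos":[0,-11,0],"rotation":[0,0,0],"claw":0}]'; python3 - <<'E'
from h import *
W,_=snap("wrist","w8");T,_=snap("top","top7"); print(readout.sense()["contact_force"])
c=np.zeros((600,800,3),np.uint8)
c[:400]=cv2.resize(W[190:290,420:620],(800,400),interpolation=2);c[400:,:400]=cv2.resize(T[165:190,345:395],(400,200),interpolation=2)
T0=cv2.imread("pics/top6.png")[:,:,::-1];c[400:,400:]=cv2.resize(T0[165:190,345:395],(400,200),interpolation=2)
cv2.imwrite("pics/c7.png",c[:,:,::-1])
E
```

```text
time_s: 12.85
ee_pos: [0.6213, -0.1975, 0.0302]
orientation: [[-0.999, 0.032, 0.0], [0.032, 0.999, 0.008], [-0.0, 0.008, -1.0]]
contact_force: [1.2, 10.9, 6.9]
opening: 0.125
gripper_force: 30.0
[ 0.93652892 12.09409471  6.7277336 ]
```

View pics/c7.png

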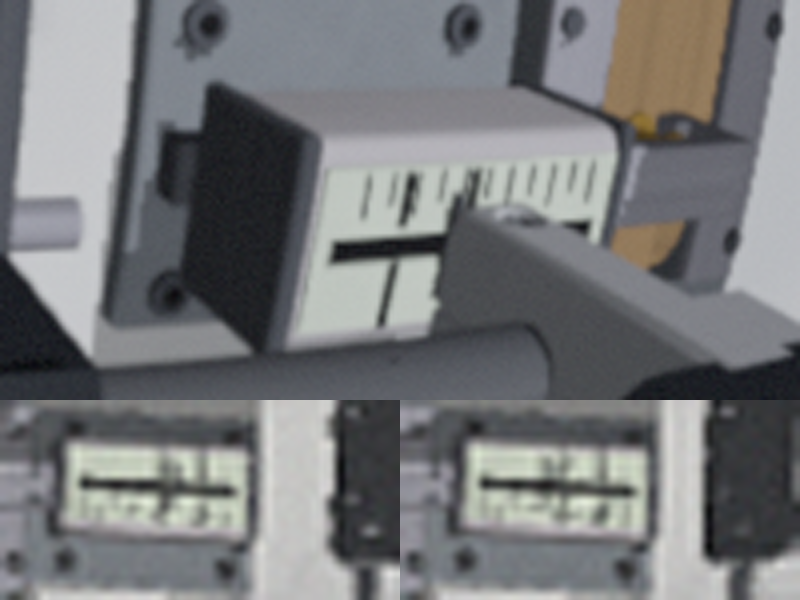

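The stud (gold, (645,125)) bears on the hook. In the top crop the pointer stands at about column 175, just past the first bold line (166); the second is at 203. That's a reading of about 31 mm, which agrees with the ~11–12 N force. About 4 mm more will centre it.

```bash
python3 -m pendant '[{"delta_pos":[0,-2,0],"rotation":[0,0,0],"claw":0},{"delta_pos":[0,-4.5,0],"rotation":[0,0,0],"claw":0},{"delta_pos":[0,-4.5,0],"rotation":[0,0,0],"claw":0},{"delta_pos":[0,-4.5,0],"rotation":[0,0,0],"claw":0},{"delta_pos":[0,-4.5,0],"rotation":[0,0,0],"claw":0},{"delta_pos":[0,-4.5,0],"rotation":[0,0,0],"claw":0}]'; python3 - <<'E'
from h import *
Ts=np.mean([eyes.capture("top").astype(float) for _ in range(3)],0); print(readout.sense()["contact_force"],readout.sense()["ee_pos"])
g=lambda I:cv2.cvtColor(I.astype(np.uint8),cv2.COLOR_RGB2GRAY)
A=g(Ts)
for n,I in(("now",A),("w8",cv2.imread("pics/top7.png",0)),("prev",cv2.imread("pics/top6.png",0)),("rest",cv2.imread("pics/top3.png",0))):
    print(n); print(I[168:184,351:378])if n=="now" else print(I[171:174,351:378],I[178:181,351:378])
W=eyes.capture("wrist")
c=np.zeros((600,800,3),np.uint8)
c[:400]=cv2.resize(W[190:290,420:620],(800,400),interpolation=2);c[400:,:400]=cv2.resize(Ts.astype(np.uint8)[165:190,345:395],(400,200),interpolation=2)
cv2.imwrite("pics/c8.png",c[:,:,::-1])
E
```

```text
time_s: 13.45
ee_pos: [0.6211, -0.2012, 0.0302]
orientation: [[-0.999, 0.032, 0.0], [0.032, 0.999, 0.009], [0.0, 0.009, -1.0]]
contact_force: [1.6, 12.6, 7.2]
opening: 0.131
gripper_force: 30.0
[ 0.67034851 13.58114607  6.88974032] [ 0.62114355 -0.20115147  0.03019556]
now
[[ 88  80  54  35  63  80  82  78  78  81  83  83  80  80  80  80  81  78
   77  77  82  80  74  69  73  73 140]
 [ 79  71  74  73  81  90  86  82  82  82  81  78  79  80  78  75  75  74
   76  76  77  71  46  43  64  73 143]
 [ 73  64 122 161 151 147 140 128 130 127 124 119 116 108 100 107 100 100
   87  78  97  89  73  72  75  70 139]
 [ 61  61 145 209 204 199 200 202 200 205 205 200 202 184 158 183 188 188
  161 136 179 169 165 164 142  79 137]
 [ 70  60 145 205 198 197 194 192 193 197 198 198 202 186 146 171 202 198
  174 144 206 202 202 204 186 114 134]
 [113  58 145 206 192 194 200 199 199 201 201 201 204 182 144 176 182 157
  176 142 202 196 196 201 174  88 142]
 [121  59 146 192 129 154 186 187 187 190 192 191 194 164 113 171 175 149
  172 144 199 195 199 201 171  85 143]
 [118  62 149 175  53  57  55  51  
[... 2335 characters left out ...]
4 165  80 161]]
rest
[[102 140 125 160 209 203 204 204 208 207 206 180 156 197 187 193 165 148
  182 172 178 172 153  85  84  80  65]
 [105 124 109 164 202 198 201 198 201 199 202 168 137 207 201 205 174 142
  204 204 203 211 182  88 105 113  62]
 [108 125 130 181 198 196 202 202 203 204 207 167 122 209 205 208 172 144
  205 201 197 205 174  67  98 111  60]] [[114 117 142 191 181 188 146 173 189 166 191 115  87 152 180 191 133 144
  208 181 175 209 174  52  80 107  57]
 [116 109 134 203 198 185 149 177 190 175 194 140 121 174 198 203 176 146
  180 173 203 205 171  59  84  96  60]
 [ 92  90 128 172 168 160 153 183 181 183 190 196 200 188 181 200 187 155
  171 201 198 203 169  70 104 112  60]]
```

View pics/c8.png

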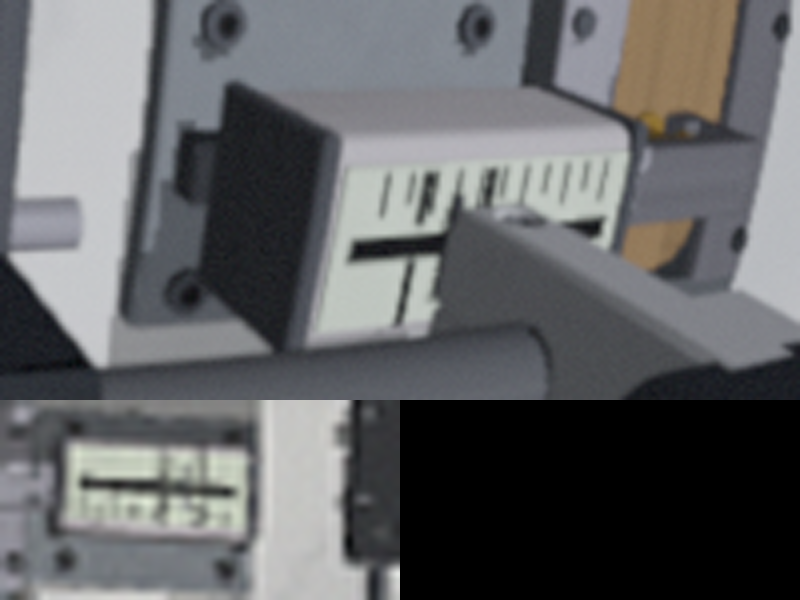

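The averaged top view puts the pointer at pixel index 16.8, between the bold lines at 14.1 and 18.7. That is about 36 mm, in agreement with about 13 N and a steady arm, so I'm handing it in.

```bash
python3 -c "
from station import sign_off; print(sign_off())"
```

```text
the job is handed in; nothing more can be done
None
```

The stud handle is home in the tester, and the arm is holding the grip with the pointer between the two bold lines (about 36 mm, 13 N); I handed the job in, but `sign_off()` gave no verdict.

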